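# Bring the trolley wheel's valve round to the bottom

## Robot

A 6-joint arm with a two-finger parallel gripper is mounted at the origin on a cart in front of the work surface, level with it; the furniture and walls round the work are solid. World frame = base frame: x ahead of the robot, y to its left, z up, the work surface at z = 0. Lengths are in m, angles in rad, forces in N, time in s.
With the tool pointing down it reaches from about 0.3 to 0.875 m from the base axis. Payload 6.4 kg.
Tool frame: the origin (TCP) lies between the finger pads; the fingertips stand 25 mm ahead of it and the grasp point (between the pads) lies 6 mm ahead of it; z points along the fingers, y is the line along which they close (so a half turn about z gives the same grasp; the last joint's range is limited). The gripper opens to 85 mm and grips with 20 to 120 N. Pads are 22 mm wide; open, the fingers measure 114 mm over their backs; the gripper's body (76 mm by 85 mm) begins 54 mm behind the grasp point. The pads swing forward as they close: fully open they stand 13 mm farther back than shut.
Start: joints at [1.086, 0.181, 1.607, -0, 1.354, -0.206], TCP at [0.158, 0.553, 0.256] pointing down, gripper open.
Joint ranges: [-2.99, 2.99], [-0.89, 2.07], [0.3, 2.58], [-1.14, 4.28], [0, 2.63], [-3.12, 3.12]. Speed limits (rad/s): [2.57, 2.57, 3.01, 3.14, 3.14, 3.14].

## Interface

Orientations are given as a unit quaternion [w, x, y, z].
In Python, from bench import ctrl gives the robot as it stands.
- The arm moves only by the tool servo_tool, never from a script. Its argument "series" is text: rows parted by semicolons, each of 7 numbers parted by spaces: the gripper command: -1 is fully open, 1 is shut, values between are in proportion, then the shift along the tool's x, y, z in m, then the turn, a rotation vector about the tool's x, y, z in degrees. A call has 1 to 12 rows; each row is the pose to reach, as a shift and turn from the pose commanded when the call began, along the tool's axes at that moment; what a row does not reach only later rows make up. A row lasts 1/12 s, in which the tool goes at most 41.7 mm and 7.16 degrees, less where a joint would pass 70% of its speed; a pose out of reach is approached as far as the arm can. A call with a gripper value outside its range is refused whole. The fingers move at their own pace and stop on an object; the grip force is fixed at half the most. Time passes only in rows, so rows that repeat a pose let the fingers close. It gives the time, the measured TCP pose, the force, the opening and the grip force at its end, in the units of the state.
- ctrl.get_obs(): the state, without advancing time (a new reading comes with each control period).
- ctrl.camera(name): name is "scene" or "top" or "wrist"; returns a dict with "img" (384x512x3 uint8, red, green, blue), "z_map" (384x512 float32, m along the optical axis (not along the pixel's ray), 0 where there is no reading), "fovy" (degrees; the focal length in pixels is half the picture's height over the tangent of half this angle, whatever the lens; pixels are square), "cx", "cy" (the principal point, pixels), "extrinsics" (4x4, takes a point from camera to world coordinates); the wrist camera has in their place "T_tool_cam" (4x4, takes a point from camera to tool coordinates, whose origin is the TCP and whose axes are the flange's). Camera axes: x right, y down, z forward; pixel columns grow to the right and rows downward; lengths in m; the calibration is good to about 2 mm. A picture is of the moment at which its call begins: read the wrist's pose just before it.
- ctrl.hand_in(): hands the job in; it is judged then, once.
The state is a dict: "time_s": time; "q": joint angles; "dq": joint speeds; "joint_efforts": joint torques, N m; "eef_pos": TCP position; "eef_rot": TCP orientation; "wrist_force": force on the tool from outside, world axes, zero at the start; "torque": the same for the moment, N m; "opening": opening from 0.0 (shut) to 1.0 (fully open); "grasp_force": force on a finger pad.
Only numpy, scipy, OpenCV 4.12 (cv2) and the standard library are available. Lean on these libraries where they do the work, as an engineer would, in place of code of your own. Each camera call takes 0.05 s, during which the arm holds its last target. There are 200 camera calls.

## Task

The trolley wheel on the bench stand is waiting for the pump: push its spokes round, going on from one spoke to the next as needed, until the valve stem stands at the very bottom of the wheel and points straight up at the hub, and leave the wheel at rest like that. Push gently, with the fingers against the spokes only: grasp nothing, do not touch the freshly cemented tyre or the stem, do not shift or lift the stand, and leave the tube, bottle and plaster cast beside it alone.

Things in the scene. Friction and masses are not known exactly. Their poses are not given: they have to be found in the camera images.
- wheel (a joint): Wheel angle on its stub axle, rad. 0 (or any whole number of turns, 6.283 each) = stem at the bottom of the wheel, pointing straight up at the hub. Grows clockwise as seen from the robot. No stops, turns either way. Balanced, with a stiff bearing (0.14 N m: 2 to 3 N on a spoke 60 mm from the axle): it stays where it is left.
- stand: Grey steel bench stand, loose, 3.5 kg: footplate 155 x 190 mm (83 mm of it to the front), top 18 mm above the worktop; one post 50 mm wide behind the wheel, robot side open. Origin on the worktop under the wheel's centre; x along the axle away from the robot, y left along the wheel's plane, z up. The axle is 160 mm above the origin. Yaw between about -0.35 and 0.2 rad.
- hub (a point): Wheel's centre, on the axle in the tyre's mid plane; turns with the wheel: x along the axle away from the robot, z from the stem's place on the rim toward the axle (straight up when done). Wheel 264 mm over the tyre; aluminium rim, inner radius 91 mm; hub 42 mm in diameter, reaching with its black cap 76 mm ahead of the mid plane toward the robot.
- spoke (a point): Point on the axis of the near rod of the spoke opposite the stem (at the top when done), 60 mm from the axle, 36 mm ahead of the mid plane; turns with the wheel. Five equal spokes 72 degrees apart, each a near and a far round aluminium rod 10 mm thick; the near rods slope from 67 mm ahead of the mid plane at the hub to 10 mm at the rim.
- stem_tip (a point): Free end of the valve stem (brass, black cap, 10 mm thick), 60 mm from the axle in the wheel's mid plane; the stem runs from the rim 30 mm inward, pointing at the hub. It lies midway between two spokes: spokes stand 36 and 108 degrees to either side of it, and one opposite.
- tyre: Black rubber tyre, 32 mm thick, reaching 16 mm ahead of the mid plane, from 100 to 132 mm from the axle, not to be touched; origin at the wheel's centre; turns with the wheel.
- stem: The valve stem, which must not be touched; origin at the wheel's centre; turns with the wheel.
- paste_tube: Tube lying to the right of the stand, 38 x 136 x 26 mm, loose; origin at the centre of its underside. To be left alone.
- bottle: Small clear bottle with a blue cap standing to the left of the stand, 30 mm in diameter, 66 mm tall, loose; origin at the centre of its underside. To be left alone.
- cast: Plaster cast of teeth to the front left of the stand, 58 x 68 x 32 mm, loose; origin at the centre of its underside. To be left alone.

How it is judged:
At the end, for the whole second after the job is handed in: The valve stem is at the bottom of the wheel and within 0.08 rad (about 4.5 degrees) of pointing straight up; the wheel is at rest; the stand is upright and within 30 mm of where it stood (angle between hub's own z axis and vertical below 0.08 rad and height (world z) of stem_tip below 0.115 m and velocity of joint wheel between -0.05 and 0.05 rad/s and angle between stand's own z axis and vertical below 0.03 rad and distance of stand from where it was at the start of the episode below 0.03 m); the robot touches nothing.
It fails at once if the tyre is touched (over 1.5 N) (contact force between any of the fingers, the arm and tyre above 1.5 N).
It fails at once if the valve stem is touched (over 1.5 N) (contact force between any of the fingers, the arm and stem above 1.5 N).
It fails at once if the wheel is pinched or pushed roughly (over 25 N) (contact force between the fingers and wheel above 25 N).
It fails at once if the stand is shifted over 30 mm, tipped or lifted (distance of stand from where it was at the start of the episode above 0.03 m or angle between stand's own z axis and vertical above 0.08 rad or height (world z) of stand above 0.01 m).
It fails at once if a bystander is moved over 20 mm or lifted (distance of any of paste_tube, bottle, cast from where it was at the start of the episode above 0.02 m).
It also fails if it takes over 58 s, if anything falls off the work surface, if the arm or the gripper's body presses on something with over 40 N, if the wrist force passes 120 N, or if a joint passes its speed limit or range.

## Working session

There is one attempt and no reset: what is moved stays moved. The work goes in short steps, Python scripts to look and compute and a tool call to move; the robot and the scene stay as the last step left them, time stands still between calls to the robot, and variables do not carry over. Pictures are saved under pics/ and viewed, at most 10 in all, crops included, and the job is handed in when it is done.

Besides the shell and the picture viewer there is one more tool, called after "Call:" by a JSON object that holds its "op" and its "data", one argument or row to a line. servo_tool: Moves the arm, as the interface text tells. Its arguments: {"type":"object","properties":{"series":{"type":"string"}},"required":["series"]}

```bash
ls; mkdir -p pics
python3 - <<'E'
from bench import ctrl
import cv2,numpy as np,pickle
o=ctrl.get_obs();print(o)
d={}
for n in("scene","top"):
    c=ctrl.camera(n);d[n]=c
    print(n,c["fovy"],c["cx"],c["cy"],c["extrinsics"].round(3).tolist())
pickle.dump(d,open("d.pkl","wb"))
cv2.imwrite("pics/a.png",cv2.cvtColor(np.vstack([d["scene"]["img"]]),cv2.COLOR_RGB2BGR))
cv2.imwrite("pics/b.png",cv2.cvtColor(d["top"]["img"],cv2.COLOR_RGB2BGR))
E
```

```text
pics
{'time_s': 0.0, 'q': array([ 1.08571152e+00,  1.81585299e-01,  1.60799322e+00,  3.69055613e-05,
        1.35380406e+00, -2.06291377e-01]), 'dq': array([ 2.36364554e-04, -1.20445302e-03,  3.61547875e-04,  1.15506589e-03,
       -3.19325674e-05, -6.70671655e-04]), 'joint_efforts': array([-4.70009013e-05, -4.44861746e+01, -3.51340127e+01, -7.11013422e-05,
        8.92636890e-03,  4.09995792e-06]), 'eef_pos': array([0.1579655 , 0.5523518 , 0.25536638]), 'eef_rot': array([-3.20204776e-04,  1.38949600e-01,  9.90299049e-01, -8.35917591e-04]), 'wrist_force': array([ 0.49334294, -0.12613951,  0.24430644]), 'torque': array([-0.03278632, -0.01238762,  0.04891866]), 'grasp_force': 0.0, 'opening': 0.9968370711795068}
scene 48.20438201867902 254.51159646949594 189.6617662335833 [[-0.878, -0.324, 0.352, 0.148], [-0.478, 0.575, -0.664, 0.824], [0.012, -0.751, -0.66, 0.817], [0.0, 0.0, 0.0, 1.0]]
top 52.90425520099938 254.91756788543717 195.14519557712882 [[0.024, -0.983, 0.184, 0.351], [-0.999, -0.03, -0.029, 0.164], [0.034, -0.184, -0.982, 1.01], [0.0, 0.0, 0.0, 1.0]]
```

View pics/a.png

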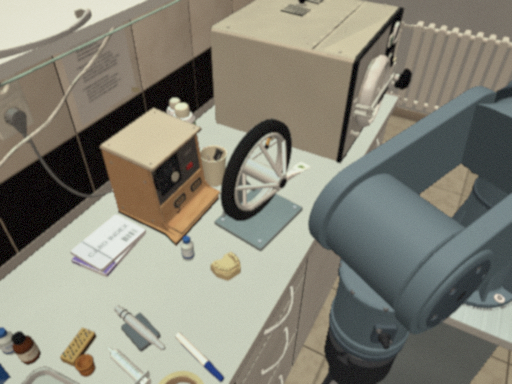

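View pics/b.png

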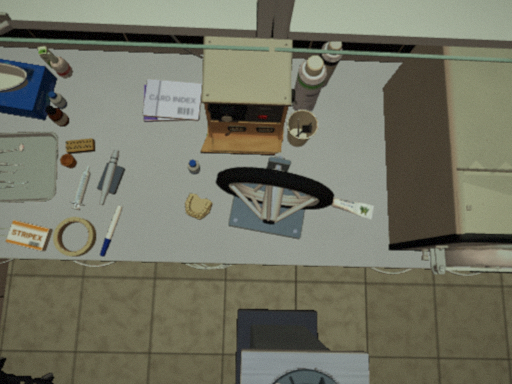

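The scene view shows the wheel at about (258,170) with the cast at (226,265) and bottle at (187,247). The top view shows the tyre spanning columns 218–333 at row 190, with the tube at (353,208). Next I measure the wheel from depth.

```bash
cat > h.py <<'E'
import numpy as np,cv2
def cloud(c,T=None):
    T=c["extrinsics"] if T is None else T
    z=c["z_map"];h,w=z.shape;f=h/2/np.tan(np.radians(c["fovy"])/2)
    v,u=np.mgrid[:h,:w]
    p=np.stack([(u-c["cx"])*z/f,(v-c["cy"])*z/f,z],-1)
    p=p@T[:3,:3].T+T[:3,3];p[z<=0]=np.nan
    return p
E
python3 - <<'E'
import pickle,numpy as np,cv2
from h import *
from scipy.optimize import least_squares
d=pickle.load(open("d.pkl","rb"))
cl={n:cloud(d[n]) for n in d}
for n,pts in(("scene",[(226,265),(187,247),(258,170),(260,225),(185,240)]),("top",[(198,206),(194,166),(275,180),(350,207),(245,220),(270,218),(237,225),(301,234)])):
    for u,v in pts:print(n,u,v,cl[n][v,u].round(3))
P=[]
for n,(u0,u1,v0,v1) in(("scene",(215,300,112,225)),("top",(210,340,160,215))):
    im=d[n]["img"];p=cl[n];m=np.zeros(im.shape[:2],bool);m[v0:v1,u0:u1]=1
    m&=(im.max(-1)<60)&(p[...,2]>.02)&(p[...,2]<.31);q=p[m];print(n,len(q),np.nanmin(q,0),np.nanmax(q,0),np.nanmedian(q,0));P.append(q)
q=np.vstack(P);q=q[~np.isnan(q).any(1)]
# torus fit: centre (x,y,z), yaw, major 116, minor 16
def r(s):
    n=np.array([np.cos(s[3]),np.sin(s[3]),0]);e=q-s[:3];a=e@n;R=np.sqrt((e*e).sum(1)-a*a)
    return np.hypot(a,R-.116)-.016
for y0 in(-.3,0,.2):
    s=least_squares(r,[*np.median(q,0)[:2],.16,y0],loss="soft_l1",f_scale=.003);print(s.x.round(4),s.cost,np.median(abs(s.fun)))
E
```

```text
scene 226 265 [0.504 0.289 0.02 ]
scene 187 247 [0.601 0.306 0.046]
scene 258 170 [0.516 0.115 0.179]
scene 260 225 [0.496 0.135 0.019]
scene 185 240 [0.607 0.302 0.064]
top 198 206 [0.504 0.281 0.018]
top 194 166 [0.6   0.292 0.059]
top 275 180 [0.516 0.105 0.292]
top 350 207 [ 0.513 -0.116  0.017]
top 245 220 [0.471 0.159 0.02 ]
top 270 218 [0.457 0.106 0.18 ]
top 237 225 [0.458 0.179 0.018]
top 301 234 [ 0.441  0.01  -0.002]
scene 1867 [ 0.44886134 -0.01591394  0.04381474] [0.70413182 0.22987733 0.2935876 ] [0.52560784 0.16766949 0.22776856]
top 2158 [ 0.48862665 -0.03108641  0.05038954] [0.58445964 0.22632286 0.29460302] [0.52087832 0.09941284 0.2691926 ]
[ 0.524   0.0969  0.1604 -0.159 ] 0.05165703423538628 0.0008835864385510102
[ 0.524   0.0969  0.1604 -0.159 ] 0.05165703423538679 0.0008835883094973108
[ 0.524   0.0969  0.1604 -0.159 ] 0.051657034235393855 0.0008835867555637249
```

```bash
cat >> h.py <<'E'
C=np.array([.524,.0969,.1604]);YAW=-.159
N=np.array([np.cos(YAW),np.sin(YAW),0]);L=np.array([-np.sin(YAW),np.cos(YAW),0])
def wc(p):
    e=p-C;a=e@N;y=e@L;z=e[...,2];return a,np.hypot(y,z),np.degrees(np.arctan2(-y,z))
def spokes(p,show=False):
    a,r,ph=wc(p);m=(r>.035)&(r<.086)&(abs(a-(-.067+(r-.021)*57/70))<.010)
    m&=~np.isnan(a);h=np.histogram(ph[m]%360,bins=72,range=(0,360))[0]
    z=np.exp(5j*np.radians(ph[m])).sum();return m.sum(),abs(z)/max(m.sum(),1),np.degrees(np.angle(z))/5,h
def stem(p):
    a,r,ph=wc(p);m=(r>.062)&(r<.086)&(abs(a)<.010)&~np.isnan(a)
    return np.histogram(ph[m]%360,bins=72,range=(0,360))[0]
E
python3 - <<'E'
import pickle
from h import *
d=pickle.load(open("d.pkl","rb"))
for n in d:
    p=cloud(d[n]);print(n,*spokes(p));print(stem(p))
im=d["scene"]["img"][110:230,205:310]
cv2.imwrite("pics/c.png",cv2.cvtColor(cv2.resize(im,None,fx=5,fy=5,interpolation=cv2.INTER_CUBIC),cv2.COLOR_RGB2BGR))
E
```

```text
scene 393 0.9418557689412149 -8.567659573782226 [ 0  0  0  0  0  0  0  0  0  0  2 45 39  0  0  0  0  0  0  0  0  0  0  0
  0  0  0  0  0  0  0  0  0  0  0  0  0  0  0  0  0 33 49  7  0  0  0  0
  0  0  0  0  0  0  3 24 70 12  0  0  0  0  0  0  0  0  0  0  7 59 39  4]
[ 0  0  0  0 18 20  0  0  0  0  0  1  2  0  0  0  0  0  0  0  0  0  0  0
  0  0  0  0  0  0  0  0  0  0  0  0  0  0  0  0  0  7  1  0  0  0  0  0
  0  0  0  0  0  0  0  0  0  0  0  0  0  0  0  0  0  0  0  0  0  0  0  0]
top 415 0.9480381757844475 -8.079745257650973 [ 0  0  0  0  0  0  0  0  0  0  4 60 63  2  0  0  0  0  0  0  0  0  0  0
  0  0 10 10  0  0  0  0  0  0  0  0  0  0  0  0  0 16 38  1  0  0  0  0
  0  0  0  0  0  0  0  8 97 16  0  0  0  0  0  0  0  0  0  0  0 29 49 12]
[0 0 0 0 0 0 0 0 0 0 0 0 0 0 0 0 0 0 0 0 0 0 0 0 0 0 4 4 0 0 0 0 0 0 0 0 0
 0 0 0 0 5 1 0 0 0 0 0 0 0 0 0 0 0 0 0 0 0 0 0 0 0 0 0 0 0 0 0 0 0 0 0]
```

View pics/c.png

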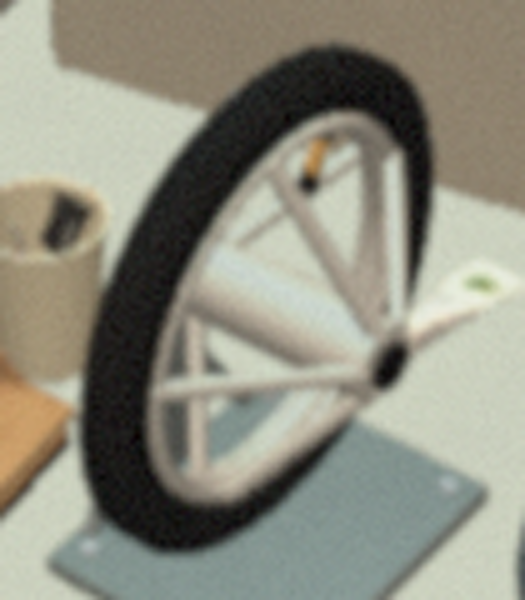

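Brass stem at (313,165) of the crop, near the top. Spokes stand at −8.3°+72k and the stem at about +27.7°, measured clockwise from the top. The wheel therefore needs about 152° clockwise, which I'll do as two pushes across the top with closed fingers tilted 39° down.

```bash
cat >> h.py <<'E'
from scipy.spatial.transform import Rotation as Ro
T=np.radians(39)
ZT=np.cos(T)*N-np.sin(T)*np.array([0,0,1]);XT=np.cross(L,ZT)
RT=Ro.from_matrix(np.stack([XT,L,ZT],1))
def tcp(phi,back=0,r=.060):
    f=np.radians(phi)
    return C-.036*N+r*(-np.sin(f)*L+np.cos(f)*np.array([0,0,1]))-(.010+back)*ZT
def cur():
    from bench import ctrl
    o=ctrl.get_obs();w,x,y,z=o["eef_rot"];return o,o["eef_pos"],Ro.from_quat([x,y,z,w])
def rel(targets):
    o,p,R=cur();rv=np.degrees((R.inv()*RT).as_rotvec()).round(1)
    for t in targets:print((R.inv().apply(t-p)).round(4),rv)
def look():
    from bench import ctrl
    for n in("scene","top"):
        c=ctrl.camera(n);p=cloud(c);s=spokes(p);print(n,s[0],round(s[1],2),round(s[2],1));print(s[3],stem(p))
E
python3 - <<'E'
from h import *
print(tcp(-44,.08),tcp(-44));rel([tcp(-44,.08)])
E
```

```text
[0.42599237 0.15482783 0.26019922] [0.48737982 0.14498414 0.20985359]
[-0.367  -0.3085 -0.0043] [ -3.1 -51.   -6.4]
```

Call:
{"op": "servo_tool", "data": {
  "series": "1 -0.367 -0.3085 -0.0043 -3.1 -51 -6.4;1 -0.367 -0.3085 -0.0043 -3.1 -51 -6.4;1 -0.367 -0.3085 -0.0043 -3.1 -51 -6.4;1 -0.367 -0.3085 -0.0043 -3.1 -51 -6.4;1 -0.367 -0.3085 -0.0043 -3.1 -51 -6.4;1 -0.367 -0.3085 -0.0043 -3.1 -51 -6.4;1 -0.367 -0.3085 -0.0043 -3.1 -51 -6.4;1 -0.367 -0.3085 -0.0043 -3.1 -51 -6.4;1 -0.367 -0.3085 -0.0043 -3.1 -51 -6.4;1 -0.367 -0.3085 -0.0043 -3.1 -51 -6.4;1 -0.367 -0.3085 -0.0043 -3.1 -51 -6.4;1 -0.367 -0.3085 -0.0043 -3.1 -51 -6.4"
}}

```text
time_s: 1.1
eef_pos: [0.427, 0.1524, 0.261]
eef_rot: [0.431, 0.072, 0.899, -0.035]
wrist_force: [-0.1, 0.2, -0.7]
opening: -0.002
grasp_force: 0.0
```

Run:
```python
from h import *
o,p,R=cur();print(p,o["q"],o["opening"]);rel([tcp(-44,.08)])
```

```text
[0.42704488 0.15244694 0.26104126] [ 0.3137125  -0.48762943  2.40527014 -0.78840594  0.52556405 -0.54301251] -0.0017055554053225553
[ 0.0015  0.0022 -0.0006] [-0.1  0.2 -0.1]
```

Run:
```python
from h import *
from bench import ctrl
c=ctrl.camera("wrist");cv2.imwrite("pics/d.png",cv2.cvtColor(c["img"],cv2.COLOR_RGB2BGR))
o,p,R=cur();A=np.eye(4);A[:3,:3]=R.as_matrix();A[:3,3]=p
q=cloud(c,A@c["T_tool_cam"]);print(*spokes(q));print(stem(q))
look();rel([tcp(-44,.08),tcp(-44,0)])
```

```text
3074 0.9453564545695712 -7.939009910718904 [ 21   0   0   0   0   0   0   0   0   0   0 280 417  65   0   0   0   0
   0   0   0   0   0   0   4  91 141  24   0   0   0   0   0   0   0   0
   0   0   0   0  26 196 114   0   0   0   0   0   0   0   0   0   0   0
   1 139 441 162   0   0   0   0   0   0   0   0   0   0   0 143 529 280]
[  0   0   0   0  14 223  54   0   0   0   0   0   0   0   0   0   0   0
   0   0   0   0   0   0   0   0   0   0   0   0   0   0   0   0   0   0
   0   0   0   0   0   6   0   0   0   0   0   0   0   0   0   0   0   0
   0   4   4   0   0   0   0   0   0   0   0   0   0   0   0   0   0   0]
scene 341 0.95 -8.1
[ 0  0  0  0  0  0  0  0  0  0  0 23 22  0  0  0  0  0  0  0  0  0  0  0
  0  0  0  0  0  0  0  0  0  0  0  0  0  0  0  0  0 24 64  2  0  0  0  0
  0  0  0  0  0  0  1 29 60 11  0  0  0  0  0  0  0  0  0  0  3 66 35  1] [ 0  0  0  1 20 18  0  0  0  0  0  1  3  0  0  0  0  0  0  0  0  0  0  0
  0  0  0  0  0  0  0  0  0  0  0  0  0  0  0  0  0  4  2  0  0  0  0  0
  0  0  0  0  0  0  0  0  0  0  0  0  0  0  0  0  0  0  0  0  0  0  0  0]
top 422 0.95 -8.2
[ 0  0  0  0  0  0  0  0  0  0  4 62 61  2  0  0  0  0  0  0  0  0  0  0
  0  0 11 10  0  0  0  0  0  0  0  0  0  0  0  0  0 19 34  3  0  0  0  0
  0  0  0  0  0  0  0 16 93 12  0  0  0  0  0  0  0  0  0  0  2 27 54 12] [0 0 0 0 0 1 0 0 0 0 0 0 0 0 0 0 0 0 0 0 0 0 0 0 0 0 4 5 0 0 0 0 0 0 0 0 0
 0 0 0 0 7 1 0 0 0 0 0 0 0 0 0 0 0 0 0 0 0 0 0 0 0 0 0 0 0 0 0 0 0 0 0]
[ 0.0011  0.0019 -0.0005] [-0.2  0.1 -0.3]
[0.0012 0.0022 0.0795] [-0.2  0.1 -0.3]
```

View pics/d.png

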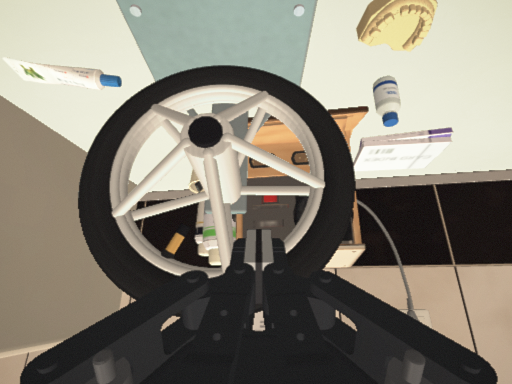

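The (upside-down) wrist view shows the closed fingertips at (260,240), aimed at the gap between the top spoke (220,230) and the left spoke (290,190), with the stem at (175,243) in the next gap. Inserting.

Call:
{"op": "servo_tool", "data": {
  "series": "1 0.001 0.002 0.02 0 0 0;1 0.001 0.002 0.04 0 0 0;1 0.001 0.002 0.055 0 0 0;1 0.001 0.002 0.07 0 0 0;1 0.001 0.002 0.08 0 0 0;1 0.001 0.002 0.08 0 0 0"
}}

```text
time_s: 1.75
eef_pos: [0.4869, 0.1486, 0.2075]
eef_rot: [0.428, 0.071, 0.9, -0.034]
wrist_force: [0.1, -0.2, -0.6]
opening: -0.003
grasp_force: 0.0
```

Run:
```python
from h import *
o,p,R=cur();print(p-tcp(-44),o["wrist_force"]);rel([tcp(f) for f in range(-44,61,8)])
```

```text
[-0.00045645  0.0036204  -0.00237137] [ 0.08179232 -0.17844989 -0.61432934]
[-0.0025 -0.0035 -0.0007] [ 0.1 -0.1  0.1]
[-0.0066 -0.0099 -0.0041] [ 0.1 -0.1  0.1]
[-0.0101 -0.017  -0.0069] [ 0.1 -0.1  0.1]
[-0.0127 -0.0247 -0.0091] [ 0.1 -0.1  0.1]
[-0.0145 -0.0327 -0.0105] [ 0.1 -0.1  0.1]
[-0.0154 -0.041  -0.0113] [ 0.1 -0.1  0.1]
[-0.0153 -0.0494 -0.0113] [ 0.1 -0.1  0.1]
[-0.0144 -0.0577 -0.0106] [ 0.1 -0.1  0.1]
[-0.0126 -0.0657 -0.0091] [ 0.1 -0.1  0.1]
[-0.01   -0.0734 -0.007 ] [ 0.1 -0.1  0.1]
[-0.0065 -0.0805 -0.0042] [ 0.1 -0.1  0.1]
[-0.0023 -0.0869 -0.0008] [ 0.1 -0.1  0.1]
[ 0.0025 -0.0925  0.0031] [ 0.1 -0.1  0.1]
[ 0.0079 -0.0971  0.0075] [ 0.1 -0.1  0.1]
```

Call:
{"op": "servo_tool", "data": {
  "series": "1 -0.006 -0.009 -0.004 0 0 0;1 -0.009 -0.013 -0.006 0 0 0;1 -0.01 -0.016 -0.0068 0 0 0;1 -0.0108 -0.018 -0.0075 0 0 0;1 -0.0115 -0.02 -0.008 0 0 0;1 -0.012 -0.022 -0.0085 0 0 0;1 -0.0126 -0.0245 -0.009 0 0 0;1 -0.0135 -0.0275 -0.0096 0 0 0;1 -0.0142 -0.031 -0.0103 0 0 0;1 -0.0149 -0.035 -0.0107 0 0 0;1 -0.0153 -0.039 -0.011 0 0 0;1 -0.0154 -0.043 -0.0113 0 0 0"
}}

```text
time_s: 2.75
eef_pos: [0.4811, 0.1054, 0.2285]
eef_rot: [0.43, 0.071, 0.9, -0.033]
wrist_force: [2.0, 2.6, -1.4]
opening: -0.003
grasp_force: 1.3
```

Run:
```python
from h import *
look()
o,p,R=cur();print(p-tcp(-2),o["wrist_force"]);rel([tcp(f) for f in range(-2,61,4)])
```

```text
scene 318 0.75 16.1
[ 0  2 24 10  0  0  0  0  0  0  0  0  0  0  0  0 24 10  0  0  0  0  0  0
  0  0  0  0  0  0  0  0  4  0  0  0  0  0  0  0  0  0  0  0  0  0 34 67
  4  0  0  0  0  0  0  0  0  0  0  4 43 49  5  0  0  0  0  0  2 19 13  4] [0 0 0 0 0 0 0 0 0 8 6 0 0 0 0 0 0 0 0 0 0 0 0 0 0 0 0 0 0 0 0 0 6 0 0 0 0
 0 0 0 0 0 0 0 0 0 3 0 0 0 0 0 0 0 0 0 0 0 0 0 0 0 0 0 0 0 0 0 0 0 0 0]
top 364 0.8 15.8
[13 10 27 29  2  0  0  0  0  0  0  0  0  0  0  0 14 82  1  0  0  0  0  0
  0  0  0  0  0  0  0  1  0  0  0  0  0  0  0  0  0  0  0  0  0  0  4 51
  1  0  0  0  0  0  0  0  0  0  0  0  9 75 11  0  0  0  0  0  0  6 11 17] [0 0 0 0 0 0 0 0 0 2 2 0 0 0 0 0 0 0 0 0 0 0 0 0 0 0 0 0 0 0 0 1 4 0 0 0 0
 0 0 0 0 0 0 0 0 0 3 5 0 0 0 0 0 0 0 0 0 0 0 0 0 0 0 0 0 0 0 0 0 0 0 0]
[-2.20856604e-05 -1.15060048e-03  1.88302959e-03] [ 5.58528252e-04 -1.22942034e-01  7.39796405e-01]
[0.0016 0.0011 0.0011] [ 0.   0.1 -0. ]
[ 0.0016 -0.003   0.0011] [ 0.   0.1 -0. ]
[ 0.0018 -0.0072  0.0012] [ 0.   0.1 -0. ]
[ 0.0022 -0.0114  0.0016] [ 0.   0.1 -0. ]
[ 0.0029 -0.0155  0.0022] [ 0.   0.1 -0. ]
[ 0.0038 -0.0195  0.0029] [ 0.   0.1 -0. ]
[ 0.0049 -0.0234  0.0038] [ 0.   0.1 -0. ]
[ 0.0062 -0.0273  0.0048] [ 0.   0.1 -0. ]
[ 0.0078 -0.031   0.0061] [ 0.   0.1 -0. ]
[ 0.0095 -0.0345  0.0075] [ 0.   0.1 -0. ]
[ 0.0114 -0.0379  0.009 ] [ 0.   0.1 -0. ]
[ 0.0135 -0.0411  0.0107] [ 0.   0.1 -0. ]
[ 0.0158 -0.0441  0.0125] [ 0.   0.1 -0. ]
[ 0.0182 -0.0469  0.0145] [ 0.   0.1 -0. ]
[ 0.0207 -0.0495  0.0166] [ 0.   0.1 -0. ]
[ 0.0234 -0.0519  0.0188] [ 0.   0.1 -0. ]
```

Call:
{"op": "servo_tool", "data": {
  "series": "1 0.0016 -0.003 0.0011 0 0 0;1 0.0018 -0.0072 0.0012 0 0 0;1 0.0022 -0.0114 0.0016 0 0 0;1 0.0029 -0.0155 0.0022 0 0 0;1 0.0038 -0.0195 0.0029 0 0 0;1 0.0049 -0.0234 0.0038 0 0 0;1 0.0062 -0.0273 0.0048 0 0 0;1 0.0078 -0.031 0.0061 0 0 0;1 0.0095 -0.0345 0.0075 0 0 0;1 0.0114 -0.0379 0.009 0 0 0;1 0.0135 -0.0411 0.0107 0 0 0;1 0.0158 -0.0441 0.0125 0 0 0"
}}

```text
time_s: 3.85
eef_pos: [0.4746, 0.0616, 0.2089]
eef_rot: [0.43, 0.071, 0.899, -0.034]
wrist_force: [3.0, 4.3, 0.1]
opening: -0.003
grasp_force: 2.1
```

Run:
```python
from h import *
look()
o,p,R=cur();print(p-tcp(46),o["wrist_force"]);rel([tcp(f) for f in (46,50,54,58)]+[tcp(40,b) for b in(0,.08)])
```

```text
scene 402 0.73 -9.2
[ 0  0  0  0  0  7 22 16  3  3  1 24 16  0  0  0  0  0  0  0  0  0  0  0
  0  0  0  0  0  0  0  0  0  0  0  0  0  0  0  0  0 32 52  7  0  0  0  0
  0  0  0  0  0  0  1 29 70 11  0  0  0  0  0  0  0  0  0  0  4 64 37  3] [ 0  0  0  0  0  0  0  0  0  0  0  2  3  0  0  0  0  0  1 12  1  0  0  0
  0  0  0  0  0  0  0  1  0  0  0  0  0  0  0  0  0  5  2  0  0  0  0  0
  0  0  0  0  0  0  0  0  0  0  0  0  0  0  0  0  0  0  0  0  0  0  0  0]
top 390 0.69 -7.6
[ 0  0  0  0  0  3 17 18 13 16  3  2 47  4  0  0  0  0  0  0  0  0  0  0
  0  0  0  0  0  0  0  0  0  0  0  0  0  0  0  0  0 10 41  4  0  0  0  0
  0  0  0  0  0  0  0  3 82 36  0  0  0  0  0  0  0  0  0  0  0 15 50 26] [ 0  0  0  0  0  0  0  0  0  0  0  0  0  0  0  0  0  0  0 34  5  0  0  0
  0  0  3  5  0  0  0  0  0  0  0  0  0  0  0  0  0  2  5  0  0  0  0  0
  0  0  0  0  0  0  0  0  0  0  0  0  0  0  0  0  0  0  0  0  0  0  0  0]
[ 2.06109315e-04  1.97080706e-05 -1.77776490e-04] [ 0.79531401  0.8274948  -0.85980972]
[-0.     -0.0001 -0.0003] [ 0.   0.1 -0. ]
[ 0.0024 -0.0029  0.0017] [ 0.   0.1 -0. ]
[ 0.005  -0.0054  0.0038] [ 0.   0.1 -0. ]
[ 0.0077 -0.0078  0.0059] [ 0.   0.1 -0. ]
[-0.0033  0.0045 -0.003 ] [ 0.   0.1 -0. ]
[-0.0034  0.0046 -0.083 ] [ 0.   0.1 -0. ]
```

Call:
{"op": "servo_tool", "data": {
  "series": "1 0.0012 -0.0015 0.0008 0 0 0;1 0.0024 -0.0029 0.0017 0 0 0;1 0.0024 -0.0029 0.0017 0 0 0;1 0 0 0 0 0 0;1 -0.0033 0.0045 -0.003 0 0 0;1 -0.0033 0.0045 -0.02 0 0 0;1 -0.0033 0.0045 -0.04 0 0 0;1 -0.0033 0.0045 -0.065 0 0 0;1 -0.0033 0.0045 -0.083 0 0 0;1 -0.0033 0.0045 -0.083 0 0 0"
}}

```text
time_s: 4.78
eef_pos: [0.4127, 0.0761, 0.266]
eef_rot: [0.432, 0.071, 0.898, -0.034]
wrist_force: [-0.3, -0.6, 0.5]
opening: -0.002
grasp_force: 0.0
```

```bash
cat >> h.py <<'E'
def wlook():
    from bench import ctrl
    o,p,R=cur();c=ctrl.camera("wrist");A=np.eye(4);A[:3,:3]=R.as_matrix();A[:3,3]=p
    q=cloud(c,A@c["T_tool_cam"]);s=spokes(q);print("wrist",s[0],round(s[1],3),round(s[2],2),s[3],stem(q));return c
E
python3 - <<'E'
from h import *
wlook();look()
rel([tcp(-42,.08)])
E
```

```text
wrist 2961 0.95 -3.73 [137   0   0   0   0   0   0   0   0   0   0  17 329 376  56   0   0   0
   0   0   0   0   0   0   0   0  65 269  59   0   0   0   0   0   0   0
   0   0   0   0   0  10  89  91   6   0   0   0   0   0   0   0   0   0
   0   0 117 424 119   0   0   0   0   0   0   0   0   0   0   7 259 531] [  0   0   0   0   0   0   0   0   0   0   0   0   0  21   0   0   0   0
   0  13 162  34   0   0   0   0   0   9   9   0   0   0   0   0   0   0
   0   0   0   0   0   0  19   1   0   0   0   0   0   0   0   0   0   0
   0   0  10   9   0   0   0   0   0   0   0   0   0   0   0   0   0   7]
scene 402 0.94 -3.8
[ 0  0  0  0  0  0  0  0  0  0  0  5 42 42  0  0  0  0  0  0  0  0  0  0
  0  0  0  0  0  0  0  0  0  0  0  0  0  0  0  0  0  1 32 53  7  0  0  0
  0  0  0  0  0  0  0  3 30 61 15  0  0  0  0  0  0  0  0  0  0  9 65 37] [ 0  0  0  0  0  0  0  0  0  0  0  0  0  4  0  0  0  0  0  2 10  1  0  0
  0  0  0  0  0  0  0  0  0  1  0  0  0  0  0  0  0  0  2  1  0  0  0  0
  0  0  0  0  0  0  0  0  0  0  0  0  0  0  0  0  0  0  0  0  0  0  0  0]
top 445 0.95 -3.7
[  9   0   0   0   0   0   0   0   0   0   0   2  68  58   3   0   0   0
   0   0   0   0   0   0   0   0   1  34  10   0   0   0   0   0   0   0
   0   0   0   0   0   1  20  31   0   0   0   0   0   0   0   0   0   0
   0   0  10 102  13   0   0   0   0   0   0   0   0   0   0   0  37  46] [ 0  0  0  0  0  0  0  0  0  0  0  0  0  0  0  0  0  0  0  1 37  1  0  0
  0  0  0  4  3  0  0  0  0  0  0  0  0  0  0  0  0  0  7  1  0  0  0  0
  0  0  0  0  0  0  0  0  0  0  0  0  0  0  0  0  0  0  0  0  0  0  0  0]
[0.001  0.0788 0.0007] [ 0.   0.1 -0. ]
```

Call:
{"op": "servo_tool", "data": {
  "series": "1 0.0005 0.035 0 0 0 0;1 0.001 0.065 0.0005 0 0 0;1 0.001 0.079 0.0005 0 0 0;1 0.001 0.079 0.0005 0 0 0;1 0.001 0.079 0.02 0 0 0;1 0.001 0.079 0.04 0 0 0;1 0.001 0.079 0.055 0 0 0;1 0.001 0.079 0.07 0 0 0;1 0.001 0.079 0.08 0 0 0;1 0.001 0.079 0.08 0 0 0"
}}

```text
time_s: 5.77
eef_pos: [0.4865, 0.1433, 0.2078]
eef_rot: [0.426, 0.072, 0.901, -0.035]
wrist_force: [-0.4, -0.3, 0.5]
opening: -0.003
grasp_force: 0.0
```

Run:
```python
from h import *
o,p,R=cur();print(p-tcp(-42),o["wrist_force"]);rel([tcp(f) for f in list(range(-42,3,4))])
```

```text
[-0.0006219  -0.00015078 -0.00348613] [-0.35321736 -0.34327635  0.47362989]
[-0.0031  0.0002 -0.0018] [-0.1 -0.4  0.1]
[-0.0051 -0.003  -0.0035] [-0.1 -0.4  0.1]
[-0.007  -0.0064 -0.005 ] [-0.1 -0.4  0.1]
[-0.0088 -0.0099 -0.0064] [-0.1 -0.4  0.1]
[-0.0103 -0.0136 -0.0077] [-0.1 -0.4  0.1]
[-0.0116 -0.0174 -0.0087] [-0.1 -0.4  0.1]
[-0.0127 -0.0214 -0.0096] [-0.1 -0.4  0.1]
[-0.0136 -0.0254 -0.0104] [-0.1 -0.4  0.1]
[-0.0142 -0.0295 -0.0109] [-0.1 -0.4  0.1]
[-0.0147 -0.0337 -0.0113] [-0.1 -0.4  0.1]
[-0.0149 -0.0378 -0.0115] [-0.1 -0.4  0.1]
[-0.0149 -0.042  -0.0114] [-0.1 -0.4  0.1]
```

Call:
{"op": "servo_tool", "data": {
  "series": "1 -0.005 -0.003 -0.0035 0 0 0;1 -0.007 -0.0064 -0.005 0 0 0;1 -0.0088 -0.0099 -0.0064 0 0 0;1 -0.0095 -0.012 -0.007 0 0 0;1 -0.0103 -0.014 -0.0077 0 0 0;1 -0.011 -0.0162 -0.0083 0 0 0;1 -0.0116 -0.0185 -0.0089 0 0 0;1 -0.0127 -0.0214 -0.0096 0 0 0;1 -0.0136 -0.0254 -0.0104 0 0 0;1 -0.0142 -0.0295 -0.0109 0 0 0;1 -0.0147 -0.0337 -0.0113 0 0 0;1 -0.0149 -0.0378 -0.0115 0 0 0"
}}

```text
time_s: 6.77
eef_pos: [0.4808, 0.1068, 0.2309]
eef_rot: [0.43, 0.071, 0.899, -0.033]
wrist_force: [0.5, 2.9, -1.4]
opening: 0.001
grasp_force: 1.0
```

Run:
```python
from h import *
o,p,R=cur();print(p-tcp(-2),o["wrist_force"]);rel([tcp(f) for f in list(range(-2,50,4))])
```

```text
[-0.00027534  0.00091011  0.00421688] [ 0.45322871  2.89826271 -1.37842827]
[ 0.003  -0.0009  0.003 ] [ 0.1  0.1 -0. ]
[ 0.003 -0.005  0.003] [ 0.1  0.1 -0. ]
[ 0.0032 -0.0092  0.0031] [ 0.1  0.1 -0. ]
[ 0.0037 -0.0134  0.0035] [ 0.1  0.1 -0. ]
[ 0.0044 -0.0175  0.004 ] [ 0.1  0.1 -0. ]
[ 0.0053 -0.0215  0.0048] [ 0.1  0.1 -0. ]
[ 0.0064 -0.0254  0.0056] [ 0.1  0.1 -0. ]
[ 0.0077 -0.0293  0.0067] [ 0.1  0.1 -0. ]
[ 0.0092 -0.033   0.0079] [ 0.1  0.1 -0. ]
[ 0.011  -0.0365  0.0093] [ 0.1  0.1 -0. ]
[ 0.0129 -0.0399  0.0109] [ 0.1  0.1 -0. ]
[ 0.015  -0.0431  0.0126] [ 0.1  0.1 -0. ]
[ 0.0172 -0.0461  0.0144] [ 0.1  0.1 -0. ]
```

Call:
{"op": "servo_tool", "data": {
  "series": "1 0.0015 -0.004 0.0015 0 0 0;1 0.003 -0.008 0.003 0 0 0;1 0.0036 -0.0125 0.0034 0 0 0;1 0.0043 -0.017 0.004 0 0 0;1 0.0053 -0.0215 0.0048 0 0 0;1 0.0064 -0.0254 0.0056 0 0 0;1 0.0077 -0.0293 0.0067 0 0 0;1 0.0092 -0.033 0.0079 0 0 0;1 0.011 -0.0365 0.0093 0 0 0;1 0.0129 -0.0399 0.0109 0 0 0;1 0.015 -0.0431 0.0126 0 0 0;1 0.0172 -0.0461 0.0144 0 0 0"
}}

```text
time_s: 7.77
eef_pos: [0.4746, 0.0612, 0.2093]
eef_rot: [0.431, 0.071, 0.899, -0.034]
wrist_force: [4.2, 3.7, 0.3]
opening: -0.004
grasp_force: 2.3
```

Run:
```python
from h import *
wlook();look()
o,p,R=cur();print(p-tcp(46),o["wrist_force"]);rel([tcp(f) for f in (46,48,50,52,54,56)]+[tcp(42,b) for b in(0,.08)])
```

```text
wrist 6132 0.864 -9.87 [  0   0   0   0   0   0  26 123  95 123 217 720 924 255   0   0   0   0
   0   0   0   0   0   0   0 178 598 150   0   0   0   0   0   0   0   0
   0   0   0   0  91 176  63   0   0   0   0   0   0   0   0   0   0   0
   0 174 749 245   0   0   0   0   0   0   0   0   0   0   3 276 555 391] [  0   0   0   0   0   0   0   0   0   0   0   0  25   0   0   0   0   0
   0   0   0   0   0   0   0   0  17  18   0   0   0   0   0  87 162   2
   0   0   0   0   0   2   0   0   0   0   0   0   0   0   0   0   0   0
   0  20  17   0   0   0   0   0   0   0   0   0   0   0   0   0   0   0]
scene 395 0.73 -7.5
[ 0  0  0  0  0  4 18 18  5  3  1 16 20  2  0  0  0  0  0  0  0  0  0  0
  0  0  0  0  0  0  0  0  0  0  0  0  0  0  0  0  0  6 72 12  1  0  0  0
  0  0  0  0  0  0  1 14 66 28  1  0  0  0  0  0  0  0  0  0  1 43 53 10] [ 0  0  0  0  0  0  0  0  0  0  0  0  3  1  0  0  0  0  0  0  0  0  0  0
  0  0  0  0  0  0  0  0  0  0 10 13  0  0  0  0  0  0  3  0  0  0  0  0
  0  0  0  0  0  0  0  0  0  0  0  0  0  0  0  0  0  0  0  0  0  0  0  0]
top 384 0.71 -7.4
[ 0  0  0  0  0  2 15 20 14  9  5  0 45  4  0  0  0  0  0  0  0  0  0  0
  0  0  0  0  0  0  0  0  0  0  0  0  0  0  0  0  0 10 41  5  0  0  0  0
  0  0  0  0  0  0  0  5 83 36  2  0  0  0  0  0  0  0  0  0  0 15 47 26] [0 0 0 0 0 0 0 0 0 0 0 0 0 0 0 0 0 0 0 0 0 0 0 0 0 0 1 4 0 0 0 0 0 0 0 0 0
 0 0 0 0 4 2 0 0 0 0 0 0 0 0 0 0 0 0 0 0 0 0 0 0 0 0 0 0 0 0 0 0 0 0 0]
[ 0.00023509 -0.0003811   0.00027654] [ 1.67979059  0.59128181 -0.19917151]
[ 0.0004  0.0003 -0.0001] [ 0.   0.1 -0. ]
[ 0.0016 -0.0011  0.0009] [ 0.   0.1 -0. ]
[ 0.0028 -0.0025  0.0019] [ 0.   0.1 -0. ]
[ 0.0041 -0.0038  0.0029] [ 0.   0.1 -0. ]
[ 0.0054 -0.005   0.004 ] [ 0.   0.1 -0. ]
[ 0.0067 -0.0063  0.005 ] [ 0.   0.1 -0. ]
[-0.0019  0.0034 -0.0019] [ 0.   0.1 -0. ]
[-0.002   0.0034 -0.0819] [ 0.   0.1 -0. ]
```

Call:
{"op": "servo_tool", "data": {
  "series": "1 0.0016 -0.0011 0.0009 0 0 0;1 0.0028 -0.0025 0.0019 0 0 0;1 0.0041 -0.0038 0.0029 0 0 0;1 0.0054 -0.005 0.004 0 0 0;1 0.0054 -0.005 0.004 0 0 0;1 0.002 -0.001 0.001 0 0 0;1 -0.0019 0.0034 -0.0019 0 0 0;1 -0.002 0.0034 -0.02 0 0 0;1 -0.002 0.0034 -0.04 0 0 0;1 -0.002 0.0034 -0.065 0 0 0;1 -0.002 0.0034 -0.082 0 0 0;1 -0.002 0.0034 -0.082 0 0 0"
}}

```text
time_s: 8.92
eef_pos: [0.4123, 0.0746, 0.2639]
eef_rot: [0.432, 0.071, 0.899, -0.034]
wrist_force: [0.9, 0.3, 0.4]
opening: 0.002
grasp_force: 0.0
```

Run:
```python
from h import *
c=wlook();look()
cv2.imwrite("pics/e.png",cv2.cvtColor(c["img"],cv2.COLOR_RGB2BGR))
```

```text
wrist 2993 0.949 0.99 [522  98   0   0   0   0   0   0   0   0   0   0  23 347 349  43   0   0
   0   0   0   0   0   0   0   0   0  68 248  56   0   0   0   0   0   0
   1   0   0   0   0   0  11  98 100   6   0   0   0   0   0   0   0   0
   0   0   1 145 451  95   0   0   0   0   0   0   0   0   0   0  18 313] [ 6  0  0  0  0  0  0  0  0  0  0  0  0  0 20  0  0  0  0  0  0  0  0  0
  0  0  0  0 11 10  0  0  0  0  0 36 79  0  0  0  0  0  0 19  1  0  0  0
  0  0  0  0  0  0  0  0  0 10  5  0  0  0  0  0  0  0  0  0  0  0  0  0]
scene 394 0.94 0.9
[29  1  0  0  0  0  0  0  0  0  0  0  3 55 20  0  0  0  0  0  0  0  0  0
  0  0  0  0  0  0  0  0  0  0  0  0  0  0  0  0  0  0  0 35 58  5  0  0
  0  0  0  0  0  0  0  0  0 36 62  6  0  0  0  0  0  0  0  0  0  0 12 72] [ 0  0  0  0  0  0  0  0  0  0  0  0  0  1  3  1  0  0  0  0  0  0  0  0
  0  0  0  0  0  0  0  0  0  0  0  6 18  3  0  0  0  0  0  5  1  0  0  0
  0  0  0  0  0  0  0  0  0  0  0  0  0  0  0  0  0  0  0  0  0  0  0  0]
top 438 0.96 0.6
[40  5  0  0  0  0  0  0  0  0  0  0  3 63 66  3  0  0  0  0  0  0  0  0
  0  0  0  5 42 11  0  0  0  0  0  0  0  0  0  0  0  0  0 21 12  0  0  0
  0  0  0  0  0  0  0  0  0 17 96  8  0  0  0  0  0  0  0  0  0  0  4 42] [0 0 0 0 0 0 0 0 0 0 0 0 0 0 0 0 0 0 0 0 0 0 0 0 0 0 0 0 5 2 0 0 0 0 0 0 0
 0 0 0 0 0 0 7 1 0 0 0 0 0 0 0 0 0 0 0 0 0 0 0 0 0 0 0 0 0 0 0 0 0 0 0]
```

View pics/e.png

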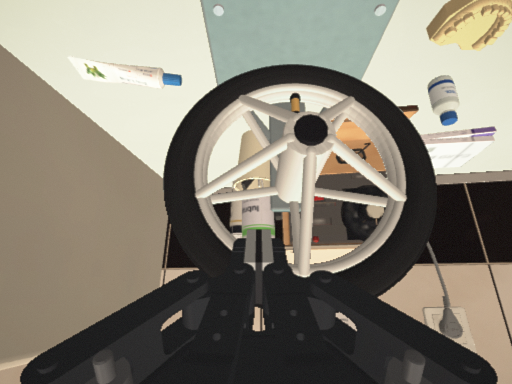

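The stem at (296,103) sits at the bottom of the wheel, midway between the two lower spokes. All three cameras put the wheel within about 1° of the target, and the fingers at (258,240) are withdrawn clear of it.

```bash
python3 -c "
from bench import ctrl
print(ctrl.hand_in())"
```

```text
the job is handed in; nothing more can be done
None
```

I turned the wheel clockwise in two gentle spoke pushes, so the valve stem now stands at the bottom within about 1° of straight up (limit about 4.5°). The fingers are withdrawn, and the job was handed in at about 9 s; no verdict was returned.

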